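# Close the battery cover of a microscope lamp unit

## Task

Put the battery cover back on the microscope lamp's battery unit: tilt it so that its front lip hooks into the slot under the unit's front edge, then pivot the raised rear end down until the catch snaps over it and the cover lies flat and flush, and let go. Handle it gently, since the thin plastic breaks if it is forced (about 25 N), and leave the dropper bottle, the dish and the slide box where they are.

Things in the scene. Friction and masses are not known exactly. Their poses are not given: they have to be found in the camera images.
- unit: White battery unit fixed to the bench: casing 186 (x) x 110 (y) x 64 high (mm). Origin: centre of its underside; z up, -x its front (slot end), +x its rear (catch end). Between its side walls (70 apart) a tray with slot, bay and catch is clamped, up to 7 either way along x and 0 to 6 up: not measured, to be felt or seen. Positions given below are for a tray seated mid and lowest.
- slot (a point): Middle of the slot's mouth at its lower edge if the tray is seated mid and lowest: (-46, 0, 52) from the unit's origin, axes as the unit's. The slot goes in 10 towards -x to its back wall, 6 high (z = 52 to 58), 70 wide, under an overhang 3 thick whose edge is at x = -46; a bare ledge on the slot's level runs back from it to x = -22. All this moves with the tray.
- home (a point): Fixed point of the unit, (0, 0, 52) from its origin, axes as the unit's: where the cover's origin lies (-1 to +1.5 in x) once home if the tray is seated mid and lowest: flat on front and rear ledges, axes along the unit's, top level with the tray's ends (z = 61). The bay's opening, x = -46 to 46.5, is shorter than cover with lip: it cannot be dropped in flat.
- cover: Grey plastic cover, about 80 g, loose on the bench, rib up. Origin: centre of its underside; z up, -x its front (lip end). Plate 9 thick from x = -45 to 39, 64 wide (y); then a rear step 4 thick from x = 39 to 45, over which the catch snaps. The flat top behind the rib, at about x = 24, is the place to press.
- lip (a point): Middle of the lower front edge of the cover's lip, (-53, 0, 0) from the cover's origin, axes as the cover's. The lip sticks out 8 from the plate (x = -53 to -45 of the cover), 50 wide, 3 thick (z = 0 to 3).
- rib (a point): Middle of the cover's grip rib, (-10, 0, 20) from the cover's origin, axes as the cover's. The rib stands on the plate, 36 long (x), 14 wide (y), 22 high (z = 9 to 31 of the cover).
- latch (a joint): Travel (m) of the sprung steel catch at the bay's rear, 30 wide: 0 out, as before and after the snap; to 0.006 pushed back (+x). Nose tip at x = 41.5, z = 58 (tray mid and lowest), slope rising back at 60 degrees to z = 66. A hooked cover left alone rests on the slope, about 0.12 rad from flat. Pressing behind the rib takes 4 to 8 N until it snaps; then it stops hard on the ledges.
- dropper: Amber dropper bottle with a red bulb, 42 diameter, 106 high; origin: centre of its underside. To be left alone.
- dish: Round covered glass dish, 90 diameter, 15 high; origin: centre of its underside. To be left alone.
- slidebox: Wooden box for slides, 87 x 72 x 33 high; origin: centre of its underside. To be left alone.
Not all that is in view belongs to the job. There is more than one size of the cover; the job needs the smallest.

How it is judged (in metres and radians):
On the way:
1. the lip is down on the slot's level at the slot end of the bay, where it hooks in, while the cover's rear end is still raised (x of lip in the frame of unit between -0.064 and -0.041 m and z of lip in the frame of unit between 0.049 and 0.0635 m and y of lip in the frame of unit between -0.008 and 0.008 m and angle between the x axis of cover and the x axis of unit, either way round below 0.6 rad and angle between cover's own z axis and vertical above 0.07 rad), for 0.2 s.
At the end, for the whole second after the job is handed in: The cover lies hooked and flat in the bay: tilt under 0.03 rad, underside at 50 to 59.5 mm (the tray's seat varies), turned under 0.09 rad, within 5 mm sideways and 9.5 mm lengthways of the home point; the catch is back out over its rear step (latch under 0.0015 m) and the cover is at rest (angle between cover's own z axis and vertical below 0.03 rad and angle between the x axis of cover and the x axis of unit, either way round below 0.09 rad and z of cover in the frame of unit between 0.05 and 0.0595 m and x of cover in the frame of unit between -0.0095 and 0.0095 m and y of cover in the frame of unit between -0.005 and 0.005 m and value of joint latch below 0.0015 m and linear speed of cover below 0.01 m/s); the robot touches nothing.
It fails at once if the unit and the cover's fit are forced: anything presses on the unit with over 25 N (contact force between anything else and unit above 25 N).
It fails at once if a bystander is pushed away by more than 15 mm (distance of any of dropper, dish, slidebox from where it was at the start of the episode above 0.015 m).
It also fails if it takes over 58 s, if anything falls off the work surface, if the arm or the gripper's body presses on something with over 40 N, if the wrist force passes 120 N, or if a joint passes its speed limit or range.

## Robot

A 7-joint arm with a two-finger parallel gripper is mounted at the origin on the work surface. World frame = base frame: x ahead of the robot, y to its left, z up, the work surface at z = 0. Lengths are in m, angles in degrees, forces in N, time in s.
With the tool pointing down it reaches from about 0.425 to 0.875 m from the base axis. Payload 4.7 kg.
Tool frame: the origin (TCP) lies at the very end of the fingers, on their centre line; the grasp point (between the pads) lies env.grip_point_offset behind it (env.grip_point_offset is the distance from the TCP to the grasp point, in m); z points along the fingers, y is the direction in which the jaws open and shut (so a half turn about z gives the same grasp; the last joint's range is limited). The gripper opens to 87 mm and grips with 3 to 60 N. Pads are 19 mm wide; open, the fingers measure 117 mm over their backs; the gripper's body (75 mm by 190 mm) begins 51 mm behind the grasp point.
Start: joints at [-67.718, 18.392, -4.016, 83.108, 1.295, 78.541, -3.26], TCP at [0.238, 0.605, 0.223] pointing down, gripper open.
Joint ranges: [-163.93, 163.93], [-17.29, 119.83], [-79.2, 71.16], [3.27, 140.29], [-89.18, 269.18], [5.43, 117.66], [-154.24, 154.24]. Speed limits (degrees/s): [147.25, 147.25, 180, 180, 180, 180, 180].

## Interface

Orientations are given as [roll, pitch, yaw] about the fixed x, y, z axes, in that order (R = Rz(yaw) Ry(pitch) Rx(roll)).
In Python, from cell import env gives the robot as it stands.
- The arm moves only by the tool send_rows, never from a script. Its argument "plan" is a list of rows, each a list of 7 numbers: the finger opening in mm, from 0 to 87, then the shift along the tool's x, y, z in mm, then the turn, a rotation vector about the tool's x, y, z in rad. A call has 1 to 12 rows; each row shifts and turns the commanded pose from where the row before left it, along the tool's axes as they then stand; what a row does not reach is not made up. A row lasts 1/10 s, in which the tool goes at most 50 mm and 8.59 degrees, less where a joint would pass 70% of its speed; a pose out of reach is approached as far as the arm can. A call is refused whole if a number of a shift passes 50 or a number of a turn 0.15, either way. A call with a gripper value outside its range is refused whole. The fingers move at their own pace and stop on an object; "grip_force" is the grip in N (left out, the last holds). Time passes only in rows, so rows that do not move let the fingers close. It gives the time, the measured TCP pose, the force and the opening at its end, in the units of the state.
- env.get_obs(): the state, without advancing time (a new reading comes with each control period).
- env.read_camera(name): name is "scene" or "side" or "wrist"; returns the picture (480x640x3 uint8, red, green, blue); there is no depth.
- env.get_calibration(name): a dict with "fx", "fy", "cx", "cy" (pixels), "extrinsics" (4x4, takes a point from camera to world coordinates). Camera axes: x right, y down, z forward; pixel columns grow to the right and rows downward; lengths in m; the calibration is good to about 2 mm. A picture is of the moment at which its call begins: read the wrist's pose just before it. get_calibration takes no time and is no camera call; for the wrist camera it gives the pose at the moment of the call.
- env.sign_off(): hands the job in, once; it reports no verdict.
Trained networks look in the newest picture that a camera, given by its name, has taken for a name from the list of things; names that differ only in an ending like _2 or _b are one class to them, and where a whole thing is asked for, a point or a joint stands for the part that bears it (a point fixed in the world has none). Each returns a list of dicts, best first, with "confidence" (0 to 1); they miss things now and then, are a little off and sometimes report something else, mostly with a low value. They report only what shows in the picture. A call takes as long as a camera call. They do not tell look-alikes from the thing itself.
- env.regions_of(camera, query): "region" (480x640 bool, what is visible of it) and "rect" ([left, top, right, bottom] in pixels, round what is visible of it).
The state is a dict: "time_s": time; "qpos": joint angles; "joint_velocities": joint speeds; "effort": joint torques, N m; "tool_pos": TCP position; "tool_rot": TCP orientation; "force": force on the tool from outside, world axes, zero at the start; "wrist_torque": the same for the moment, N m; "grip_width": finger opening in m.
Only numpy, scipy, OpenCV 4.12 (cv2) and the standard library are available. Lean on these libraries where they do the work, as an engineer would, in place of code of your own. Each camera call takes 0.05 s, during which the arm holds its last target. There are 200 camera calls.

## Working session

There is one attempt and no reset: what is moved stays moved. The work goes in short steps, Python scripts to look and compute and a tool call to move; the robot and the scene stay as the last step left them, time stands still between calls to the robot, and variables do not carry over. Pictures are saved under pics/ and viewed, about 8 in all and at most 12, crops included, and the job is handed in when it is done.

Besides the shell and the picture viewer there is one more tool, called as name(argument=value, ...), one argument or row to a line, values as JSON. send_rows: Moves the arm, as the interface text tells. Its arguments: {"type":"object","properties":{"plan":{"type":"array"},"grip_force":{"type":"number"}},"required":["plan"]}

```bash
mkdir -p pics; ls; python3 - <<'E'
from cell import env
import cv2,numpy as np
o=env.get_obs();print(o['time_s'],o['tool_pos'],o['tool_rot'],o['force'],o['grip_width'],env.grip_point_offset)
ims=[]
for c in ['scene','side']:
    im=env.read_camera(c)[:,:,::-1]; cv2.imwrite(f'pics/{c}0.png',im)
    K=env.get_calibration(c);print(c,K['fx'],K['cx'],K['cy'],np.round(K['extrinsics'],3).tolist())
    for q in ['cover','unit','dropper','dish','slidebox']:
        print(q,[(round(d['confidence'],2),[int(v) for v in d['rect']]) for d in env.regions_of(c,q)])
E
```

```text
pics
0.0 [0.23777897 0.60434974 0.22148082] [-1.79891049e+02  5.69092176e-03  1.58528621e+02] [-0.06712969  0.27072297 -0.09566285] 0.08709124857982392 0.0187
scene 486.3366166218112 324.8694328262988 239.93292946820654 [[-0.759, 0.375, -0.532, 1.144], [0.651, 0.451, -0.611, 0.59], [0.011, -0.81, -0.586, 0.645], [0.0, 0.0, 0.0, 1.0]]
cover [(0.93, [331, 314, 409, 357]), (0.68, [398, 275, 457, 314]), (0.67, [367, 222, 409, 263])]
unit [(0.87, [247, 185, 335, 261])]
dropper [(0.9, [228, 155, 247, 197]), (0.19, [249, 186, 338, 259])]
dish [(0.73, [250, 277, 297, 316]), (0.24, [227, 158, 250, 195])]
slidebox [(0.96, [497, 311, 564, 369])]
side 545.5407462272829 313.9974399204525 234.25327716252085 [[1.0, -0.015, 0.012, 0.581], [-0.018, -0.473, 0.881, -1.101], [-0.008, -0.881, -0.473, 0.654], [0.0, 0.0, 0.0, 1.0]]
cover [(0.66, [322, 205, 376, 233]), (0.58, [265, 211, 309, 231]), (0.57, [221, 236, 289, 274])]
unit [(0.63, [263, 251, 366, 313])]
dropper [(0.87, [308, 323, 330, 378])]
dish [(0.95, [369, 240, 402, 264])]
slidebox [(0.87, [258, 178, 291, 198])]
```

View pics/scene0.png

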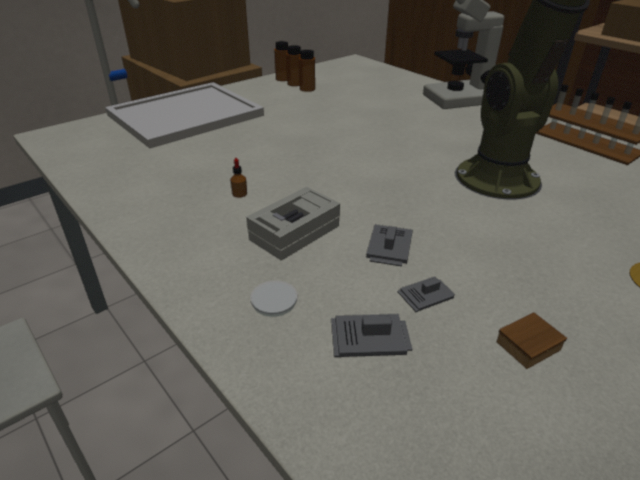

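View pics/side0.png

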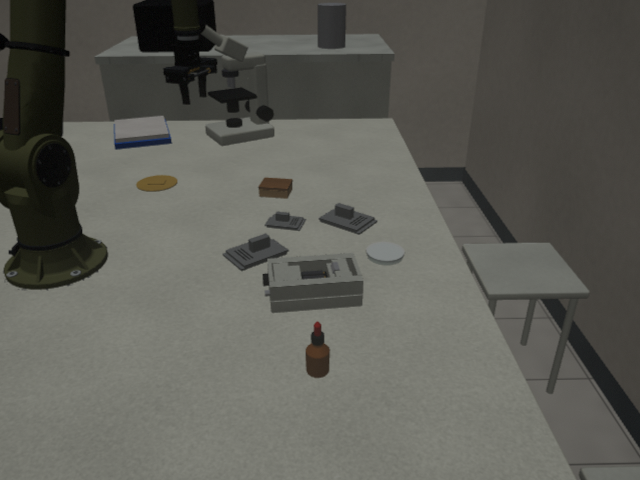

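Both views show the unit (scene 293,222; side 315,282) and three look-alike covers (scene 428,293; 389,243; 370,334). The one at scene (428,293) looks smallest. Next I measure them and enlarge the views.

```bash
cat > h.py <<'E'
import numpy as np,cv2
from cell import env
from scipy.spatial.transform import Rotation as R
def ray(c,px,z,K=None):
    K=K or env.get_calibration(c);E=np.array(K['extrinsics']);px=np.atleast_2d(px).astype(float)
    d=np.c_[(px[:,0]-K['cx'])/K['fx'],(px[:,1]-K['cy'])/K['fy'],np.ones(len(px))]@E[:3,:3].T
    t=(z-E[2,3])/d[:,2];return E[:3,3]+d*t[:,None]
def proj(c,P,K=None):
    K=K or env.get_calibration(c);E=np.array(K['extrinsics']);p=(np.atleast_2d(P)-E[:3,3])@E[:3,:3]
    return np.c_[p[:,0]/p[:,2]*K['fx']+K['cx'],p[:,1]/p[:,2]*K['fy']+K['cy']]
def delta(pos,rot):
    """shift (mm, tool axes) and rotvec (tool axes) from present measured pose to target"""
    o=env.get_obs();A=R.from_euler('xyz',o['tool_rot'],degrees=True);B=R.from_matrix(rot)
    return A.inv().apply(np.array(pos)-o['tool_pos'])*1e3,(A.inv()*B).as_rotvec()
E
python3 - <<'E'
from h import *
for c,q in [('scene','cover'),('side','cover'),('scene','unit'),('side','unit'),('scene','dish'),('scene','dropper'),('scene','slidebox')]:
    env.read_camera(c)
    for d in env.regions_of(c,q):
        if d['confidence']<.5: continue
        m=d['region'];ys,xs=np.nonzero(m)
        P=ray(c,np.c_[xs,ys],.03 if q=='unit' else .006)[:,:2]
        r=cv2.minAreaRect((P*1e3).astype(np.float32));print(c,q,np.round(r[0]),np.round(r[1]),round(r[2]))
a=cv2.imread('pics/scene0.png');b=cv2.imread('pics/side0.png')
A=cv2.resize(a[170:365,235:475],(800,650),interpolation=2)[:600]
B=cv2.resize(b[195:320,210:410],(800,500),interpolation=2)
cv2.imwrite('pics/c1.png',cv2.resize(np.vstack([A,B]),(545,600+150))[:600] if 0 else np.hstack([cv2.resize(a[170:365,235:475],(480,390),interpolation=2)[:, :400],cv2.resize(b[195:325,210:343],(400,390),interpolation=2)]))
cv2.imwrite('pics/c1.png',np.vstack([cv2.resize(a[180:265,240:420],(635,300),interpolation=2),cv2.resize(b[200:320,215:415],(635,300),interpolation=2)]))
E
```

```text
scene cover [528. 182.] [70. 98.] 77
scene cover [463.  25.] [146.  90.] 36
scene cover [687. 190.] [ 99. 136.] 52
side cover [453.  26.] [145. 120.] 38
side cover [524. 184.] [95. 97.] 76
scene unit [ 585. -158.] [252. 182.] 6
side unit [ 591. -141.] [210. 211.] 6
scene dish [762.   3.] [102.  91.] 52
scene dropper [ 556. -458.] [231.  47.] 64
scene slidebox [477. 379.] [ 90. 119.] 79
```

View pics/c1.png

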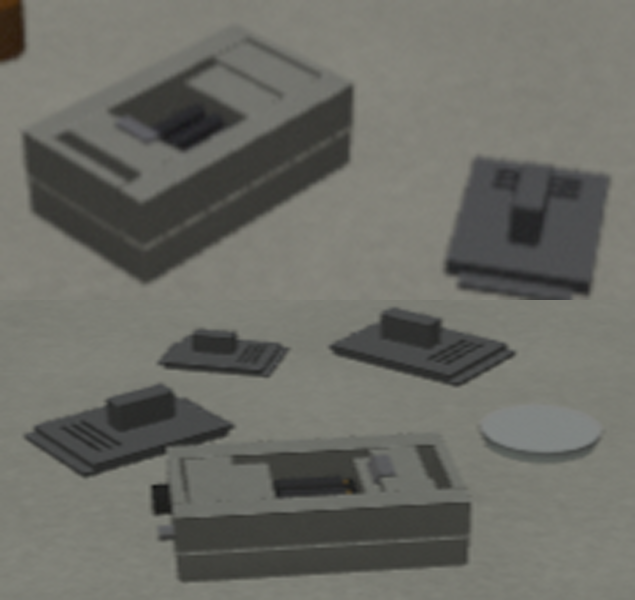

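Enlarged, the unit's metal catch is at world +x and its slot at -x. The smallest cover (side 286,221) has its ridged rear towards +x, yaw about -14°. I'll go above it.

send_rows(
  plan=[
    [87, -35, -24, 0, 0, 0, 0],
    [87, -35, -24, 0, 0, 0, 0],
    [87, -35, -24, 0, 0, 0, 0],
    [87, -35, -24, 0, 0, 0, 0],
    [87, -35, -24, 0, 0, 0, 0],
    [87, -35, -24, 0, 0, 0, 0],
    [87, -35, -24, 0, 0, 0, 0],
    [87, -35, -24, 0, 0, 0, 0],
    [87, -35, -24, 0, 0, 0, 0],
    [87, -35, -24, 0, 0, 0, 0],
    [87, -35, -24, 0, 0, 0, 0],
    [87, -34, -23, 0, 0, 0, -0.13],
  ],
)

```text
time_s: 2.5
tool_pos: [0.5237, 0.1828, 0.2229]
tool_rot: [180.0, 0.0, 166.1]
force: [0.2, 1.0, 0.8]
grip_width: 0.087
```

```bash
python3 - <<'E'
from h import *
o=env.get_obs();print(o['time_s'],o['tool_pos'],o['tool_rot'])
K=env.get_calibration('wrist');im=env.read_camera('wrist');cv2.imwrite('pics/w1.png',im[:,:,::-1])
print(K['fx'],np.round(K['extrinsics'],3).tolist())
for q in ['cover','lip','rib']:
    for d in env.regions_of('wrist',q):
        print(q,round(d['confidence'],2),d['rect'])
E
```

```text
2.5 [0.52370229 0.18278755 0.22293511] [1.79962169e+02 3.67012906e-02 1.66109889e+02]
363.3502729732194 [[0.239, 0.941, 0.24, 0.458], [0.971, -0.232, -0.059, 0.2], [0.001, 0.247, -0.969, 0.383], [0.0, 0.0, 0.0, 1.0]]
cover 0.83 [285.8, 172.7, 350.1, 258.5]
cover 0.65 [76.3, 113.6, 226.8, 259.4]
lip 0.9 [283.0, 166.2, 348.6, 259.0]
lip 0.76 [306.9, 285.9, 406.8, 365.9]
lip 0.74 [76.7, 115.2, 228.4, 257.4]
rib 0.97 [285.1, 167.8, 347.5, 259.4]
rib 0.95 [77.9, 117.1, 223.2, 257.2]
rib 0.76 [308.8, 286.8, 408.5, 365.1]
```

View pics/w1.png

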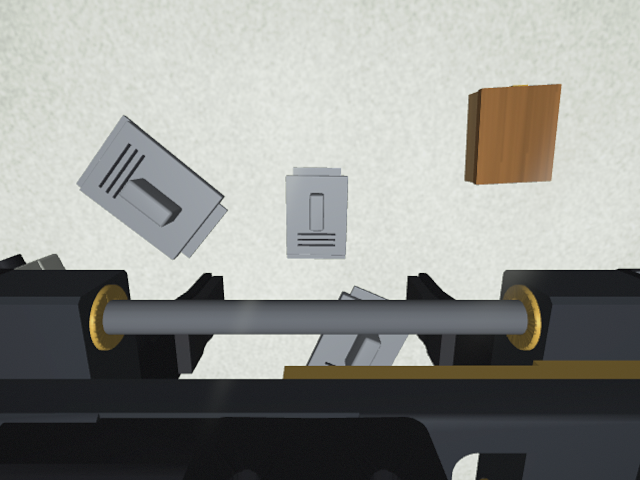

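The wrist view shows the small cover, plate corners about (286,176), (348,176), (346,258), (287,258). The lip is at top (317,170) and the rib top at (317,211). Larger covers are at left and below.

```bash
python3 - <<'E'
from h import *
from scipy.optimize import least_squares
# plate top front corners, rib top corners, lip front top corners ; image up = front(-x)
def top(z): return 0
cov=np.array([[-45,-32,9],[-45,32,9],[-53,-25,3],[-53,25,3],[-28,0,31],[8,0,31]])*1e-3
px=np.array([[348,176],[286,176],[341,167.5],[293,167.5],[317,193],[316.5,230.5]])
# decide which side: cover front=-x world approx
for s in (1,-1):
    f=lambda p:(proj('wrist',R.from_euler('z',p[2]).apply(cov*[1,s,1])+[p[0],p[1],0])-px).ravel()
    r=least_squares(f,[.52,.18,-.24]);print(s,r.x,np.degrees(r.x[2]),r.cost,np.round(r.fun,1))
E
```

```text
1 [ 0.45954873  0.18784469 -2.96029669] -169.6125065167095 5617.7838102589185 [  1.7   6.8   7.   32.6   5.   24.6   9.6  44.3  -2.8 -10.5 -18.2 -83.3]
-1 [ 0.52620773  0.18562219 -0.25177472] -14.425628758352998 2.808321836986294 [ 0.5 -0.5 -0.6 -0.8  0.3 -0.4 -0.4 -0.6 -0.   1.7  0.3  0.6]
```

send_rows(
  plan=[
    [50, -25, -43, 0, 0, 0, 0],
    [50, -25, -43, 0, 0, 0, 0],
    [50, -25, -43, 0, 0, 0, 0],
    [50, -25, -43, 0, 0, 0, 0],
    [50, -25, -43, 0, 0, 0, 0],
    [50, -25, -43, 0, 0, 0, 0],
    [50, -24, -42, 0, 0, 0, 0],
    [50, 0, 0, 0, 0, 0, 0],
    [50, 0, 0, 0, 0, 0, 0],
  ],
)

```text
time_s: 3.6
tool_pos: [0.619, -0.1483, 0.2221]
tool_rot: [180.0, -0.0, 165.9]
force: [-0.7, 0.3, -0.8]
grip_width: 0.0503
```

```bash
python3 - <<'E'
from h import *
import json
o=env.get_obs();print(o['time_s'],o['tool_pos'],o['tool_rot'])
K=env.get_calibration('wrist');im=env.read_camera('wrist');cv2.imwrite('pics/w2.png',im[:,:,::-1])
json.dump({k:(np.array(v).tolist()) for k,v in K.items()},open('Kw2.json','w'))
for d in env.regions_of('wrist','unit'): print(d['confidence'],d['rect'])
r=[int(v) for v in env.regions_of('wrist','unit')[0]['rect']]
y0,x0=max(r[1]-10,0),max(r[0]-10,0);c=im[y0:r[3]+10,x0:r[2]+10,::-1];s=min(800/c.shape[1],600/c.shape[0]);print(x0,y0,s)
cv2.imwrite('pics/w2c.png',cv2.resize(c,None,fx=s,fy=s,interpolation=2))
E
```

```text
3.6 [ 0.61900114 -0.14830099  0.22207244] [ 1.79961542e+02 -4.96849364e-02  1.65904127e+02]
0.74 [208.1, 69.8, 400.9, 299.8]
198 59 2.4
```

View pics/w2c.png

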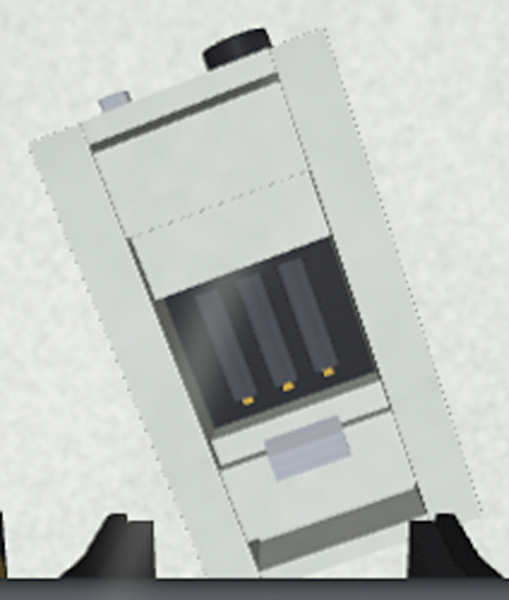

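The close view shows the casing top (front corners at crop (32,145) and (326,30)). It also shows the overhang edge (135,237)-(308,172), ledge edge (162,298)-(332,237), bay end (220,468)-(390,408) and the catch at (307,445). I'll fit the unit and tray from these.

```bash
python3 - <<'E'
from h import *
import json
from scipy.optimize import least_squares
K=json.load(open('Kw2.json'))
full=lambda l:np.array(l)/2.4+[198,59]
xl=[(-93,64,0,[(32,145),(326,30)]),(-46,61,1,[(135,237),(308,172)]),(-22,52,1,[(162,298),(332,237)]),(46.5,61,1,[(220,468),(390,408)])]
yl=[(-55,64,[(326,30),(482,513)]),(55,64,[(32,145),(205,572)])] # sign tried
yl+=[(-35,64,[(280,77),(424,510)]),(35,64,[(80,125),(258,573)])]
def res(p,s):
    ux,uy,yaw,dx,dz=p;o=[]
    def loc(px,z): return R.from_euler('z',-yaw).apply(ray('wrist',px,z,K)-[ux,uy,0])*1e3
    for x,z,t,l in xl: o+=list(loc(full(l),(z+t*dz)*1e-3)[:,0]-x-t*dx)
    for y,z,l in yl: o+=list(loc(full(l),z*1e-3)[:,1]-s*y)
    return np.array(o+[(dz-3)/4,dx/10])
for s in (1,-1):
    r=least_squares(res,[.588,-.15,.1,0,3],args=(s,),x_scale=[.01,.01,.1,1,1]);print(s,r.x,np.degrees(r.x[2]),r.cost,np.round(r.fun,1))
E
```

```text
1 [ 0.59571297 -0.14564253  0.14793901 -6.42789985 -2.23025964] 8.476280850862121 33587.32442555827 [  -2.4    2.5   -1.3    1.8   -1.4    2.4   -2.3    0.7  113.5  105.4
 -104.4 -113.    73.5   65.2  -66.2  -73.9   -1.3   -0.6]
-1 [ 0.59562504 -0.14586111  0.10064779 -6.34348782 -2.28877133] 5.76669369947101 3.7954081318163637 [ 0.1 -0.1  0.2  0.2  0.2  0.7 -0.6 -0.9 -0.7 -0.1  1.3  0.8 -0.2 -0.8
 -0.4  0.2 -1.3 -0.6]
```

send_rows(
  plan=[
    [50, 26, 43, 0, 0, 0, 0],
    [50, 26, 43, 0, 0, 0, 0],
    [50, 26, 43, 0, 0, 0, 0],
    [50, 26, 43, 0, 0, 0, 0],
    [50, 26, 43, 0, 0, 0, 0],
    [50, 26, 43, 0, 0, 0, 0],
    [50, 25, 43, 0, 0, 0, 0.005],
    [50, 0, 0, 40, 0, 0, 0],
    [50, 0, 0, 40, 0, 0, 0],
    [50, 0, 0, 40, 0, 0, 0],
    [50, 0, 0, 40, 0, 0, 0],
    [50, 0, 0, 20, 0, 0, 0],
  ],
)

```text
time_s: 4.95
tool_pos: [0.5132, 0.1871, 0.0393]
tool_rot: [-179.9, -0.2, 165.9]
force: [-0.7, 0.4, 0.0]
grip_width: 0.0498
```

```bash
python3 - <<'E'
from h import *
o=env.get_obs();print(o['time_s'],o['tool_pos'],o['tool_rot'],o['force'])
y=np.radians(165.6);print(delta([.5165,.1881,.0115],R.from_euler('xyz',[180,0,165.6],degrees=True).as_matrix()))
im=env.read_camera('wrist');cv2.imwrite('pics/w3.png',im[:,:,::-1])
E
```

```text
4.95 [0.51322192 0.18710244 0.0393446 ] [-179.87061652   -0.23286718  165.9039721 ] [-0.70874886  0.38860466  0.02941739]
(array([-3.04956123,  1.82873978, 27.82837678]), array([-0.00226894, -0.0040583 ,  0.00530989]))
```

View pics/w3.png

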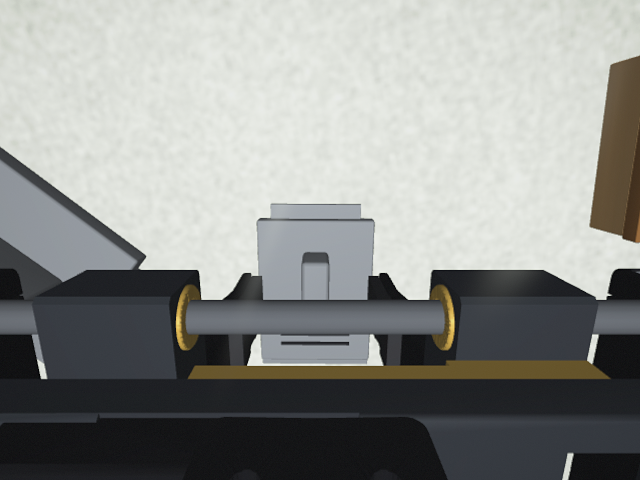

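The rib (315,275) is centred between the fingers. Settle and then descend.

send_rows(
  plan=[
    [50, 0, 0, 0, 0, 0, 0],
    [50, 0, 0, 0, 0, 0, 0],
    [50, 0, 0, 0, 0, 0, 0],
  ],
)

```text
time_s: 5.3
tool_pos: [0.518, 0.1869, 0.0446]
tool_rot: [179.8, 0.2, 165.7]
force: [-0.7, 0.8, -0.3]
grip_width: 0.0503
```

```bash
python3 - <<'E'
from h import *
o=env.get_obs();print(o['tool_pos'],o['tool_rot'],o['force'])
print(delta([.5165,.1881,.0115],R.from_euler('xyz',[180,0,165.6],degrees=True).as_matrix()))
E
```

```text
[0.51796121 0.18686908 0.0446478 ] [1.79846518e+02 1.54042684e-01 1.65740336e+02] [-0.65268829  0.84159158 -0.3394717 ]
(array([ 1.80849962,  0.74428976, 33.14516716]), array([0.00268206, 0.00268527, 0.00245293]))
```

send_rows(
  plan=[
    [50, 2, 1, 12, 0, 0, 0],
    [50, 0, 0, 10, 0, 0, 0],
    [50, 0, 0, 7, 0, 0, 0],
    [50, 0, 0, 4, 0, 0, 0],
    [50, 0, 0, 0, 0, 0, 0],
    [10, 0, 0, 0, 0, 0, 0],
    [10, 0, 0, 0, 0, 0, 0],
    [10, 0, 0, 0, 0, 0, 0],
    [10, 0, 0, 0, 0, 0, 0],
    [10, 0, 0, 0, 0, 0, 0],
  ],
  grip_force=25,
)

```text
time_s: 6.3
tool_pos: [0.515, 0.1871, 0.0095]
tool_rot: [180.0, 0.0, 165.7]
force: [0.8, 0.3, 1.2]
grip_width: 0.018
```

send_rows(
  plan=[
    [10, 0, 0, -1, 0, 0, 0],
    [10, 0, 0, 0, 0, 0, 0],
    [10, 0, 0, 0, 0, 0, 0],
    [10, 0, 0, -10, 0, 0, 0],
    [10, 0, 0, -30, 0, 0, 0],
    [10, 0, 0, -30, 0, 0, 0],
    [10, 0, 0, -30, 0, 0, 0],
    [10, 0, 0, -30, 0, 0, 0],
    [10, 0, 0, 0, 0, 0, 0],
    [10, 0, 0, 0, 0, 0, 0],
  ],
)

```text
time_s: 7.3
tool_pos: [0.5155, 0.1873, 0.1417]
tool_rot: [179.9, 0.1, 165.7]
force: [-0.3, -0.9, -1.0]
grip_width: 0.0138
```

```bash
python3 - <<'E'
from h import *
o=env.get_obs();print(o['time_s'],o['tool_pos'],o['tool_rot'],o['force'],o['grip_width'])
K=env.get_calibration('wrist');im=env.read_camera('wrist');cv2.imwrite('pics/w4.png',im[:,:,::-1])
T=R.from_euler('xyz',o['tool_rot'],degrees=True);cov=np.array([[-45,-32,9],[-45,32,9],[-53,-25,3],[-53,25,3],[-28,0,31]])*1e-3
# expected: cover origin in tool frame: tool x=-cover x; rib centre on the axis, plate top 1.5mm beyond TCP
C=T.apply(np.c_[-(cov[:,0]+.010),cov[:,1],.0095-cov[:,2]+.0015])+o['tool_pos']
print(np.round(proj('wrist',C,K),1))
E
```

```text
7.3 [0.51545212 0.18730841 0.14168809] [1.79911044e+02 8.07545639e-02 1.65685633e+02] [-0.26316077 -0.88050901 -1.02244916] 0.01381154838729133
[[242.9 224.2]
 [383.5 224.3]
 [259.6 204.8]
 [366.9 204.9]
 [313.  275.8]]
```

View pics/w4.png

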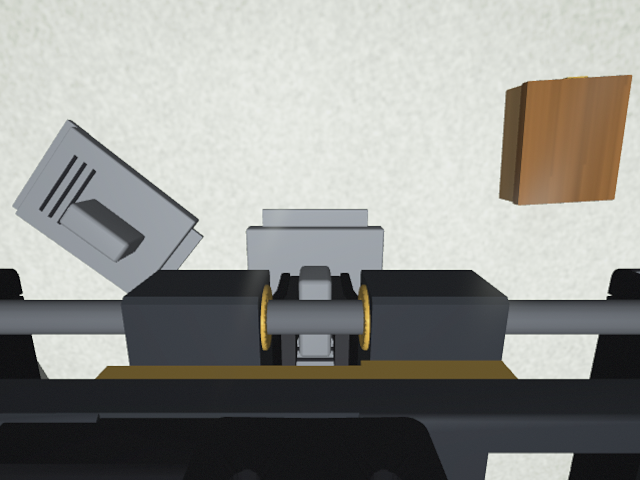

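The cover is held square (plate front corners (247,227), (384,227); lip (263,209)-(367,209)). Next I fit its pose in the tool and work out the approach.

```bash
cat >> h.py <<'E'
U=np.array([.5956,-.1459,0]);UR=R.from_euler('z',5.77,degrees=True)
GX,GZ,GP=.010,.011,0.  # rib centre offset: cover origin at tool x=+GX? see tool_target
def tool_target(lip,th,gz=.0115,gx=.010,gp=0.):
    """tool pose putting lip point at unit coords lip (mm) with tilt th (rear up); gp = droop of cover in hand (rear up +)"""
    Rc=UR*R.from_euler('y',-th); Rt=Rc*R.from_euler('y',gp)*R.from_matrix(np.diag([-1.,1,-1]))
    # lip in cover frame relative to TCP: (-53+10, 0, 0) mm, TCP is gz above underside
    v=(Rc*R.from_euler('y',gp)).apply(R.from_euler('y',-gp).apply([-.053+gx,0,-gz]))
    return U+UR.apply(np.array(lip)*1e-3)-v, Rt.as_matrix()
E
python3 - <<'E'
from h import *
from scipy.optimize import least_squares
o=env.get_obs();K=env.get_calibration('wrist')
T=R.from_euler('xyz',o['tool_rot'],degrees=True);cov=np.array([[-45,32,9],[-45,-32,9],[-53,25,3],[-53,-25,3]])*1e-3
px=np.array([[384,227],[247,227],[367,209],[263,209]])
def f(p,full=1):
    gx,gy,gz,gp,yw=p
    L=R.from_euler('zy',[yw,-gp]).apply(cov-[-gx,0,gz])  # in cover-aligned tool frame
    C=T.apply(L*[-1,1,-1]+[0,gy,0])+o['tool_pos']
    return np.r_[(proj('wrist',C,K)-px).ravel(),(gp)/.03, (gz-.0105)/.002,(gx-.010)/.004]
r=least_squares(f,[.01,0,.0105,0,0],x_scale=[.01,.01,.01,.1,.1]);print(r.x,np.round(r.fun,1))
for lip,th in [((-44,0,82),.2),((-44,0,62),.2)]:
    p,M=tool_target(lip,th,);print(p,delta(p,M))
E
```

```text
[0.01199657 0.000995   0.01306694 0.0294414  0.00158754] [ 0.1  0.4 -0.6  0.4  0.7 -0.4 -0.3 -0.4  1.   1.3  0.5]
[ 0.59147915 -0.1463164   0.10181355] (array([-156.87258508, -303.99327876,   38.57075969]), array([-0.03505391, -0.19835075, -0.34926285]))
[ 0.59147915 -0.1463164   0.08181355] (array([-156.88047215, -303.99166705,   58.57075807]), array([-0.03505391, -0.19835075, -0.34926285]))
```

send_rows(
  plan=[
    [10, -20, -38, 0, 0, 0, 0],
    [10, -20, -38, 0, 0, 0, 0],
    [10, -20, -38, 0, 0, 0, 0],
    [10, -20, -38, 0, 0, 0, 0],
    [10, -20, -38, 0, 0, 0, 0],
    [10, -20, -38, 0, 0, 0, 0],
    [10, -20, -38, 0, 0, 0, 0],
    [10, -17, -38, 0, 0, 0, 0],
    [10, 0, 0, 0, -0.012, -0.065, -0.117],
    [10, 0, 0, 0, -0.012, -0.065, -0.117],
    [10, 0, 0, 0, -0.012, -0.065, -0.117],
    [10, 0, 0, 0, 0, 0, 0],
  ],
)

```text
time_s: 8.55
tool_pos: [0.5888, -0.1471, 0.1385]
tool_rot: [179.8, 11.1, -174.3]
force: [0.3, -0.7, -0.6]
grip_width: 0.0142
```

```bash
python3 - <<'E'
from h import *
o=env.get_obs();print(o['time_s'],o['tool_pos'],o['tool_rot'],o['force'],o['grip_width'])
p,M=tool_target((-44,0,64),.19,.0125,.011,.0);print(p,*[np.round(v,4) for v in delta(p,M)])
im=env.read_camera('wrist');cv2.imwrite('pics/w5.png',im[:,:,::-1])
E
```

```text
8.55 [ 0.58884109 -0.14713027  0.13850292] [ 179.834779     11.09441171 -174.28535246] [ 0.25244599 -0.70446715 -0.59594378] 0.014204300732110469
[ 0.59050936 -0.1464144   0.08420713] [ 8.749   0.3916 53.6156] [ 0.0027  0.0036 -0.0009]
```

View pics/w5.png

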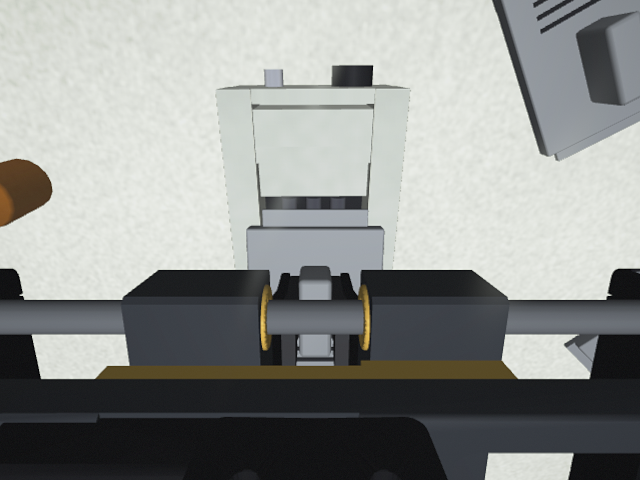

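The tilted cover hangs centred between the side walls (258 and 369 at row 200), lip toward the slot end (row 210). Going down.

send_rows(
  plan=[
    [10, 1.8, 0.1, 12, 0, 0, 0],
    [10, 2.5, 0.1, 15, 0, 0, 0],
    [10, 2.2, 0.1, 13, 0, 0, 0],
    [10, 1.6, 0.1, 9, 0, 0, 0],
    [10, 0.6, 0, 4.5, 0, 0, 0],
    [10, 0, 0, 0, 0, 0, 0],
    [10, 0, 0, 0, 0, 0, 0],
  ],
)

```text
time_s: 9.3
tool_pos: [0.5942, -0.1457, 0.0866]
tool_rot: [179.9, 11.3, -174.2]
force: [0.1, -0.0, -0.1]
grip_width: 0.0141
```

send_rows(
  plan=[
    [10, 0.4, 0, 2, 0, 0, 0],
    [10, 0.4, 0, 2, 0, 0, 0],
    [10, 0, 0, 0, 0, 0, 0],
  ],
)

```text
time_s: 9.6
tool_pos: [0.5939, -0.1455, 0.0823]
tool_rot: [179.9, 11.3, -174.1]
force: [0.1, 0.2, -0.7]
grip_width: 0.0135
```

send_rows(
  plan=[
    [10, 0.3, 0, 1.5, 0, 0, 0],
    [10, 0.3, 0, 1.5, 0, 0, 0],
    [10, 0, 0, 0, 0, 0, 0],
  ],
)

```text
time_s: 9.9
tool_pos: [0.5937, -0.1455, 0.079]
tool_rot: [179.9, 11.3, -174.1]
force: [-0.4, 0.2, -1.0]
grip_width: 0.0136
```

send_rows(
  plan=[
    [10, 0.2, 0, 1, 0, 0, 0],
    [10, 0.2, 0, 1, 0, 0, 0],
    [10, 0, 0, 0, 0, 0, 0],
  ],
)

```text
time_s: 10.2
tool_pos: [0.5938, -0.1455, 0.077]
tool_rot: [179.9, 11.3, -174.1]
force: [0.6, 0.5, -1.2]
grip_width: 0.0137
```

send_rows(
  plan=[
    [10, 0.2, 0, 1, 0, 0, 0],
    [10, 0.2, 0, 1, 0, 0, 0],
    [10, 0, 0, 0, 0, 0, 0],
  ],
)

```text
time_s: 10.5
tool_pos: [0.5938, -0.1456, 0.075]
tool_rot: [179.9, 11.3, -174.1]
force: [0.8, -0.5, -0.5]
grip_width: 0.014
```

send_rows(
  plan=[
    [10, 0.2, 0, 1, 0, 0, 0],
    [10, 0, 0, 0, 0, 0, 0],
  ],
)

```text
time_s: 10.7
tool_pos: [0.5938, -0.1455, 0.074]
tool_rot: [179.9, 11.3, -174.1]
force: [-0.1, -0.3, -0.2]
grip_width: 0.0141
```

send_rows(
  plan=[
    [10, 0.2, 0, 1, 0, 0, 0],
    [10, 0, 0, 0, 0, 0, 0],
  ],
)

```text
time_s: 10.9
tool_pos: [0.5938, -0.1455, 0.073]
tool_rot: [179.9, 11.3, -174.1]
force: [-1.0, -0.3, -1.0]
grip_width: 0.0139
```

send_rows(
  plan=[
    [10, 0.15, 0, 0.7, 0, 0, 0],
    [10, 0, 0, 0, 0, 0, 0],
  ],
)

```text
time_s: 11.1
tool_pos: [0.5939, -0.1456, 0.0723]
tool_rot: [179.9, 11.3, -174.1]
force: [-0.8, -0.6, -0.1]
grip_width: 0.0136
```

send_rows(
  plan=[
    [10, 0.15, 0, 0.7, 0, 0, 0],
    [10, 0, 0, 0, 0, 0, 0],
  ],
)

```text
time_s: 11.3
tool_pos: [0.5939, -0.1455, 0.0716]
tool_rot: [179.9, 11.3, -174.1]
force: [-0.1, 0.0, -1.7]
grip_width: 0.0136
```

send_rows(
  plan=[
    [10, 0.15, 0, 0.7, 0, 0, 0],
    [10, 0, 0, 0, 0, 0, 0],
  ],
)

```text
time_s: 11.5
tool_pos: [0.594, -0.1456, 0.0714]
tool_rot: [179.9, 11.3, -174.1]
force: [-1.7, 0.7, 3.4]
grip_width: 0.0139
```

send_rows(
  plan=[
    [10, 0.15, 0, 0.7, 0, 0, 0],
    [10, 0, 0, 0, 0, 0, 0],
  ],
)

```text
time_s: 11.7
tool_pos: [0.5943, -0.1455, 0.0711]
tool_rot: [179.9, 11.4, -174.1]
force: [-1.6, 0.3, 6.1]
grip_width: 0.014
```

```bash
python3 - <<'E'
from h import *
o=env.get_obs();print(o['time_s'],o['tool_pos'],o['tool_rot'],o['force'],o['wrist_torque'])
im=env.read_camera('wrist');env.read_camera('side')
s=env.read_camera('side');c=s[230:330,230:400]
a=cv2.resize(c,(680,400),interpolation=2)
b=cv2.resize(im[60:300,180:440],(217,200));cv2.imwrite('pics/w6.png',im[:,:,::-1]);
pp=np.zeros((600,680,3),np.uint8);pp[:400]=a;w=cv2.resize(im[130:290,170:470],(375,200));pp[400:,:375]=w
cv2.imwrite('pics/m6.png',pp[:,:,::-1])
E
```

```text
11.7 [ 0.59430544 -0.14553067  0.07105258] [ 179.91555536   11.35998515 -174.13954062] [-1.60045096  0.26049908  6.06207123] [ 0.10650501  0.71226506 -0.05699161]
```

View pics/m6.png

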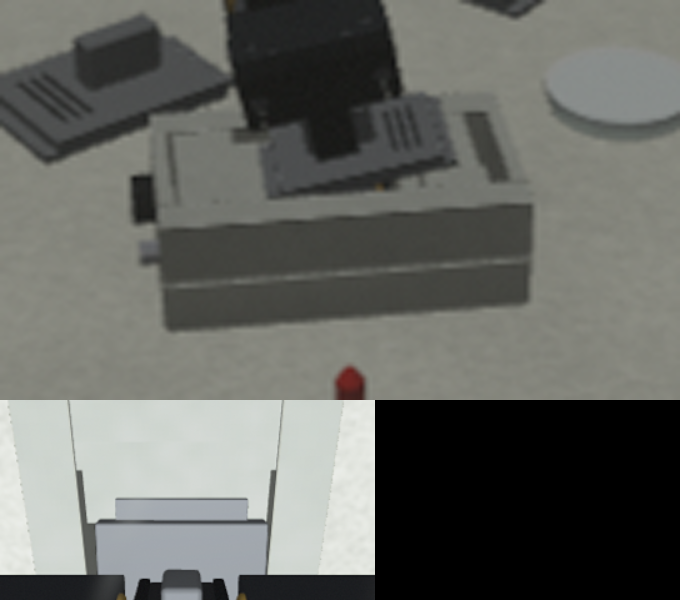

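The lip rests on the ledge (6 N, TCP z 0.071, tray seated near lowest), about 10 mm short of the overhang edge. I'll ease off and slide it forward.

send_rows(
  plan=[
    [10, 0, 0, -0.8, 0, 0, 0],
    [10, 1.95, 0, -0.4, 0, 0, 0],
    [10, 1.95, 0, -0.4, 0, 0, 0],
    [10, 1.95, 0, -0.4, 0, 0, 0],
    [10, 1.95, 0, -0.4, 0, 0, 0],
    [10, 0, 0, 0, 0, 0, 0],
  ],
)

```text
time_s: 12.45
tool_pos: [0.5856, -0.1465, 0.0712]
tool_rot: [179.9, 11.3, -174.1]
force: [0.6, 0.5, 2.6]
grip_width: 0.0138
```

send_rows(
  plan=[
    [10, 1, 0, -0.2, 0, 0, 0],
    [10, 1, 0, -0.2, 0, 0, 0],
    [10, 1, 0, -0.2, 0, 0, 0],
    [10, 0, 0, 0, 0, 0, 0],
  ],
)

```text
time_s: 12.85
tool_pos: [0.5828, -0.1467, 0.0712]
tool_rot: [179.9, 11.3, -174.1]
force: [1.2, 0.1, 1.9]
grip_width: 0.014
```

send_rows(
  plan=[
    [10, 1, 0, -0.2, 0, 0, 0],
    [10, 1, 0, -0.2, 0, 0, 0],
    [10, 0, 0, 0, 0, 0, 0],
  ],
)

```text
time_s: 13.15
tool_pos: [0.5807, -0.1469, 0.0712]
tool_rot: [179.9, 11.3, -174.1]
force: [1.8, 0.9, 3.0]
grip_width: 0.0139
```

send_rows(
  plan=[
    [10, 1, 0, -0.2, 0, 0, 0],
    [10, 0, 0, 0, 0, 0, 0],
  ],
)

```text
time_s: 13.35
tool_pos: [0.5797, -0.147, 0.0712]
tool_rot: [179.9, 11.3, -174.1]
force: [1.7, 0.5, 2.4]
grip_width: 0.0141
```

send_rows(
  plan=[
    [10, 1, 0, -0.2, 0, 0, 0],
    [10, 0, 0, 0, 0, 0, 0],
  ],
)

```text
time_s: 13.55
tool_pos: [0.5787, -0.1471, 0.0712]
tool_rot: [179.9, 11.3, -174.1]
force: [2.5, 0.8, 3.0]
grip_width: 0.0142
```

send_rows(
  plan=[
    [10, 0.7, 0, -0.1, 0, 0, 0],
    [10, 0, 0, 0, 0, 0, 0],
  ],
)

```text
time_s: 13.75
tool_pos: [0.5781, -0.1472, 0.0712]
tool_rot: [179.9, 11.3, -174.1]
force: [3.1, 0.2, 2.2]
grip_width: 0.0139
```

send_rows(
  plan=[
    [10, 0.7, 0, -0.1, 0, 0, 0],
    [10, 0, 0, 0, 0, 0, 0],
  ],
)

```text
time_s: 13.95
tool_pos: [0.5775, -0.1473, 0.0712]
tool_rot: [179.9, 11.3, -174.1]
force: [2.3, 0.1, 2.0]
grip_width: 0.0142
```

send_rows(
  plan=[
    [10, 0.7, 0, -0.1, 0, 0, 0],
    [10, 0, 0, 0, 0, 0, 0],
  ],
)

```text
time_s: 14.15
tool_pos: [0.5768, -0.1473, 0.0712]
tool_rot: [179.9, 11.3, -174.1]
force: [3.3, 0.7, 3.1]
grip_width: 0.0137
```

```bash
python3 - <<'E'
from h import *
o=env.get_obs();print(o['time_s'],o['tool_pos'],o['tool_rot'],o['force'],o['wrist_torque'])
im=env.read_camera('wrist');s=env.read_camera('side')
pp=np.zeros((600,680,3),np.uint8);pp[:300,:510]=cv2.resize(s[235:310,245:372],(510,300),interpolation=2);pp[300:,:563]=cv2.resize(im[130:290,170:470],(563,300),interpolation=2)
cv2.imwrite('pics/m7.png',pp[:,:,::-1])
E
```

```text
14.15 [ 0.57676378 -0.14734641  0.0711688 ] [ 179.92619939   11.33284595 -174.14214843] [3.26473174 0.74707819 3.05283494] [ 0.08537539 -0.36421348  0.00736187]
```

View pics/m7.png

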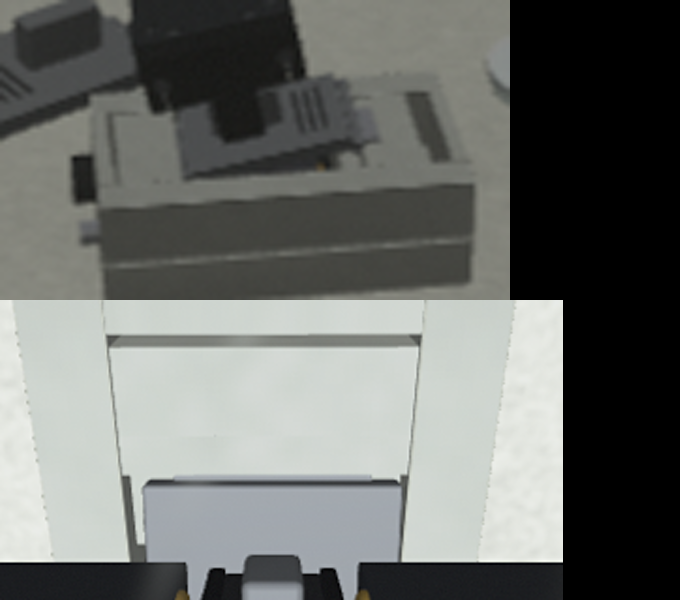

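The lip is under the overhang with about 1 mm still showing (lower crop 175-370, row 477). The cover sits about 1.5 mm right of centre, so I correct that and push the last bit.

send_rows(
  plan=[
    [10, 0, -0.8, 0, 0, 0, 0],
    [10, 0, -0.7, 0, 0, 0, 0],
    [10, 0, 0, 0, 0, 0, 0],
  ],
)

```text
time_s: 14.55
tool_pos: [0.5768, -0.1479, 0.071]
tool_rot: [179.8, 11.3, -174.1]
force: [1.6, 4.0, 4.9]
grip_width: 0.0139
```

send_rows(
  plan=[
    [10, 0.6, 0, -0.1, 0, 0, 0],
    [10, 0, 0, 0, 0, 0, 0],
  ],
)

```text
time_s: 14.75
tool_pos: [0.5763, -0.1486, 0.0711]
tool_rot: [179.9, 11.3, -174.1]
force: [2.1, 3.3, 5.1]
grip_width: 0.0138
```

send_rows(
  plan=[
    [10, 0.6, 0, -0.1, 0, 0, 0],
    [10, 0, 0, 0, 0, 0, 0],
  ],
)

```text
time_s: 14.95
tool_pos: [0.5757, -0.1491, 0.0711]
tool_rot: [179.9, 11.3, -174.2]
force: [2.3, 1.5, 4.9]
grip_width: 0.0139
```

send_rows(
  plan=[
    [10, -0.3, 0, 0.9, 0, 0.02, 0],
    [10, -0.3, 0, 0.9, 0, 0.02, 0],
    [10, 0, 0, 0, 0, 0, 0],
  ],
)

```text
time_s: 15.25
tool_pos: [0.5762, -0.1493, 0.0692]
tool_rot: [180.0, 8.9, -174.1]
force: [-0.3, 2.3, 7.2]
grip_width: 0.0138
```

send_rows(
  plan=[
    [10, -0.3, 0, 0.8, 0, 0.02, 0],
    [10, 0, 0, 0, 0, 0, 0],
  ],
)

```text
time_s: 15.45
tool_pos: [0.5764, -0.1494, 0.0686]
tool_rot: [179.9, 7.7, -174.1]
force: [-0.3, 0.7, 8.2]
grip_width: 0.014
```

```bash
python3 - <<'E'
from h import *
o=env.get_obs();print(o['time_s'],o['tool_pos'],o['tool_rot'],o['force'],o['wrist_torque'])
im=env.read_camera('wrist');s=env.read_camera('side')
pp=np.zeros((600,680,3),np.uint8);pp[:300,:510]=cv2.resize(s[235:310,245:372],(510,300),interpolation=2);pp[300:,:563]=cv2.resize(im[130:290,170:470],(563,300),interpolation=2)
cv2.imwrite('pics/m8.png',pp[:,:,::-1])
E
```

```text
15.45 [ 0.57641093 -0.14944108  0.06857366] [ 179.94854949    7.70344467 -174.13750903] [-0.28562174  0.66637695  8.19576529] [ 0.38195404  0.20206192 -0.01340085]
```

send_rows(
  plan=[
    [10, 0.2, 0, -0.6, 0, 0, 0],
    [10, 0.3, 0, -0.3, 0, 0, 0],
    [10, 0, 0, 0, 0, 0, 0],
  ],
)

```text
time_s: 15.85
tool_pos: [0.5756, -0.1496, 0.0687]
tool_rot: [180.0, 7.8, -174.2]
force: [0.7, 0.0, 2.2]
grip_width: 0.0138
```

send_rows(
  plan=[
    [26, 0, 0, 0, 0, 0, 0],
    [26, 0, 0, 0, 0, 0, 0],
    [26, 0, 0, 0, 0, 0, 0],
    [26, 0, 0, 0, 0, 0, 0],
  ],
)

```text
time_s: 16.25
tool_pos: [0.5757, -0.1489, 0.0689]
tool_rot: [179.9, 7.8, -174.1]
force: [-0.1, -0.6, 0.0]
grip_width: 0.0256
```

send_rows(
  plan=[
    [26, 0, 0, -5, 0, 0, 0],
    [26, 0, 0, -10, 0, 0, 0],
    [26, 0, 0, -20, 0, 0, 0],
    [26, 0, 0, -30, 0, 0, 0],
    [26, 0, 0, -30, 0, 0, 0],
    [26, 0, 0, -30, 0, 0, 0],
    [0, -20, 0, 0, 0, 0.13, 0],
    [0, -20, 0, 0, 0, 0, 0],
    [0, 0, 0, 0, 0, 0, 0],
    [0, 0, 0, 0, 0, 0, 0],
  ],
)

```text
time_s: 17.25
tool_pos: [0.5987, -0.147, 0.1964]
tool_rot: [180.0, 0.4, -174.1]
force: [0.5, -1.2, -0.9]
grip_width: 0.0035
```

```bash
python3 - <<'E'
from h import *
import json
o=env.get_obs();print(o['time_s'],o['tool_pos'],o['tool_rot'],o['force'],o['grip_width'])
K=env.get_calibration('wrist');im=env.read_camera('wrist');s=env.read_camera('side')
json.dump({k:(np.array(v).tolist()) for k,v in K.items()},open('Kw9.json','w'));cv2.imwrite('pics/w9.png',im[:,:,::-1])
pp=np.zeros((600,800,3),np.uint8);pp[:,:525]=cv2.resize(im[80:320,210:420],(525,600),interpolation=2);c=cv2.resize(s[235:315,255:347],(275,239),interpolation=2);pp[:239,525:]=c
cv2.imwrite('pics/m9.png',pp[:,:,::-1])
E
```

```text
17.25 [ 0.59867712 -0.14698536  0.19636167] [ 179.96099555    0.39496245 -174.12834543] [ 0.48320312 -1.16914873 -0.88956117] 0.0035487235798816155
```

View pics/m9.png

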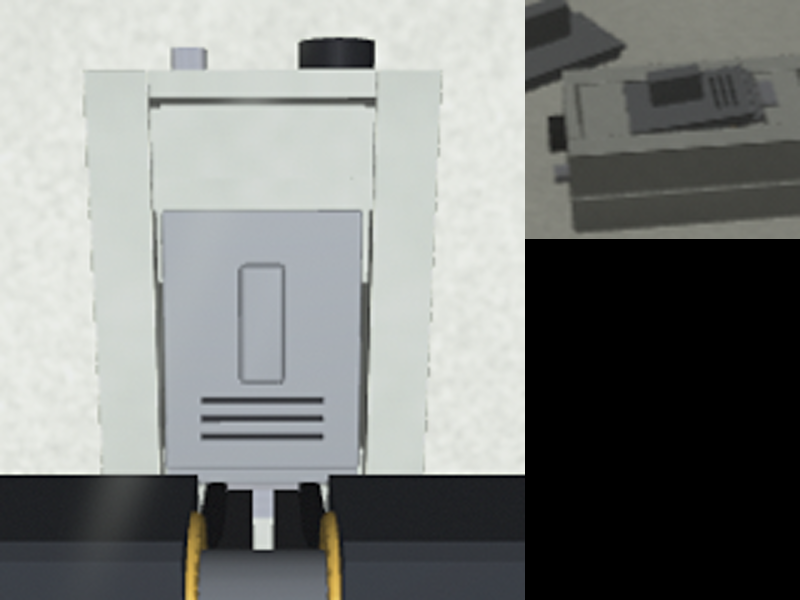

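The cover is hooked under the overhang (crop row 210), centred between the walls, with its rear resting on the catch. Now I press behind the rib with closed fingers.

send_rows(
  plan=[
    [0, -15.5, 1.4, 0, 0, 0, 0],
    [0, 0, 0, 30, 0, 0, 0],
    [0, 0, 0, 35, 0, 0, 0],
    [0, 0, 0, 30, 0, 0, 0],
    [0, 0, 0, 15, 0, 0, 0],
    [0, 0, 0, 5, 0, 0, 0],
    [0, 0, 0, 0, 0, 0, 0],
    [0, 0, 0, 0, 0, 0, 0],
  ],
)

```text
time_s: 18.15
tool_pos: [0.616, -0.1439, 0.083]
tool_rot: [180.0, 0.6, -174.1]
force: [0.8, -0.0, 0.4]
grip_width: 0.0005
```

```bash
python3 - <<'E'
from h import *
o=env.get_obs();print(o['time_s'],o['tool_pos'],o['tool_rot'],o['force'],o['grip_width'])
print(UR.inv().apply(o['tool_pos']-U)*1e3)
E
```

```text
18.15 [ 0.61603252 -0.14394169  0.08300791] [ 179.96008709    0.57857398 -174.14359456] [ 0.78544553 -0.03305195  0.38948234] 0.0005104060973156086
[20.5258806  -0.10580506 83.00791114]
```

send_rows(
  plan=[
    [0, 0, 0, 4, 0, 0, 0],
    [0, 0, 0, 4, 0, 0, 0],
    [0, 0, 0, 3, 0, 0, 0],
    [0, 0, 0, 0, 0, 0, 0],
  ],
)

```text
time_s: 18.55
tool_pos: [0.6158, -0.1435, 0.0705]
tool_rot: [179.9, 0.5, -174.1]
force: [0.9, 0.8, 1.0]
grip_width: 0.0003
```

send_rows(
  plan=[
    [0, 0, 0, 1, 0, 0, 0],
    [0, 0, 0, 1, 0, 0, 0],
    [0, 0, 0, 0, 0, 0, 0],
  ],
)

```text
time_s: 18.85
tool_pos: [0.6159, -0.1435, 0.069]
tool_rot: [179.9, 0.5, -174.1]
force: [1.0, 0.4, 3.2]
grip_width: 0.0005
```

send_rows(
  plan=[
    [0, 0, 0, 1, 0, 0, 0],
    [0, 0, 0, 1, 0, 0, 0],
    [0, 0, 0, 0, 0, 0, 0],
  ],
)

```text
time_s: 19.15
tool_pos: [0.6148, -0.1435, 0.0657]
tool_rot: [179.9, 0.4, -174.1]
force: [0.1, -0.8, 0.7]
grip_width: 0.0002
```

send_rows(
  plan=[
    [0, 0, 0, 1, 0, 0, 0],
    [0, 0, 0, 0, 0, 0, 0],
  ],
)

```text
time_s: 19.35
tool_pos: [0.6142, -0.1434, 0.0644]
tool_rot: [179.9, 0.3, -174.1]
force: [0.8, 0.1, -0.7]
grip_width: 0.0003
```

send_rows(
  plan=[
    [0, 0, 0, 1, 0, 0, 0],
    [0, 0, 0, 0, 0, 0, 0],
  ],
)

```text
time_s: 19.55
tool_pos: [0.6146, -0.1434, 0.0637]
tool_rot: [179.9, 0.4, -174.1]
force: [0.3, 0.2, -0.2]
grip_width: 0.0
```

send_rows(
  plan=[
    [0, 0, 0, 1, 0, 0, 0],
    [0, 0, 0, 0, 0, 0, 0],
  ],
)

```text
time_s: 19.75
tool_pos: [0.6149, -0.1435, 0.0635]
tool_rot: [179.9, 0.4, -174.1]
force: [-1.6, -1.0, 3.8]
grip_width: 0.0004
```

send_rows(
  plan=[
    [0, 0, 0, 1, 0, 0, 0],
    [0, 0, 0, 0, 0, 0, 0],
  ],
)

```text
time_s: 19.95
tool_pos: [0.6149, -0.1435, 0.0635]
tool_rot: [179.9, 0.4, -174.1]
force: [-4.5, 1.1, 8.5]
grip_width: 0.0007
```

send_rows(
  plan=[
    [0, 0, 0, 0.6, 0, 0, 0],
    [0, 0, 0, 0, 0, 0, 0],
  ],
)

```text
time_s: 20.15
tool_pos: [0.615, -0.1435, 0.0634]
tool_rot: [179.9, 0.4, -174.1]
force: [-5.1, 1.6, 12.3]
grip_width: 0.0006
```

send_rows(
  plan=[
    [0, 0, 0, -3, 0, 0, 0],
    [0, 0, 0, -10, 0, 0, 0],
    [0, 0, 0, -40, 0, 0, 0],
    [0, 10, 0, -40, 0, 0, 0],
    [0, 40, 0, -20, 0, 0, 0],
    [0, -40, 0, 0, 0, 0, 0],
    [0, -40, 0, 0, 0, 0, 0],
    [0, -30, 0, 0, 0, 0, 0],
    [0, 0, 0, 0, 0, 0, 0],
    [0, 0, 0, 0, 0, 0, 0],
    [0, 0, 0, 0, 0, 0, 0],
  ],
)

```text
time_s: 21.25
tool_pos: [0.6731, -0.1384, 0.175]
tool_rot: [179.9, 0.4, -174.2]
force: [0.4, -0.6, -0.6]
grip_width: 0.0001
```

```bash
python3 - <<'E'
from h import *
o=env.get_obs();print(o['time_s'],o['tool_pos'],o['tool_rot'],o['force'],o['grip_width'])
im=env.read_camera('wrist');s=env.read_camera('side');cv2.imwrite('pics/w10.png',im[:,:,::-1]);cv2.imwrite('pics/s10.png',s[:,:,::-1])
pp=np.zeros((600,800,3),np.uint8);pp[:,:500]=cv2.resize(im[30:300,210:435],(500,600),interpolation=2);pp[:200,500:]=cv2.resize(s[245:305,262:352],(300,200),interpolation=2)
cv2.imwrite('pics/m10.png',pp[:,:,::-1])
E
```

```text
21.25 [ 0.67305569 -0.13837569  0.17503176] [ 179.94327105    0.37057735 -174.18955721] [ 0.40101449 -0.62913233 -0.60027342] 0.00011268887831398182
```

View pics/m10.png

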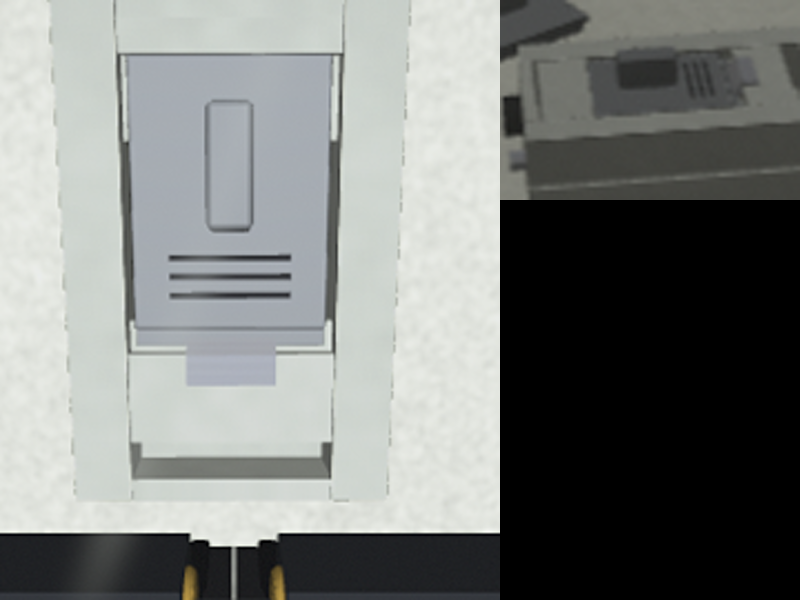

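The cover now looks flat in the bay, step at crop rows 327-346 and catch (187-275) just behind it. My viewer budget is used up, so I check the snap by numbers.

```bash
python3 - <<'E'
from h import *
from scipy.optimize import least_squares
im=cv2.imread('pics/w10.png');g=cv2.cvtColor(im,6).astype(float)
f=lambda x,y:(210+x*.45,30+y*.45)
for name,xs in [('step-left',(145,180)),('catch',(195,268)),('step-right',(282,318))]:
    a,b=[int(f(x,0)[0]) for x in xs];r0=int(f(0,315)[1]);r1=int(f(0,392)[1])
    print(name,r0,np.round(g[r0:r1,a:b].mean(1)).astype(int).tolist())
K=env.get_calibration('wrist')
# predicted rows for hypotheses (unit coords mm), dx=-6, column y=0
def row(x,z,y=0): return proj('wrist',U+UR.apply(np.array([x,y,z])*1e-3),K)[0].round(1)
for nm,x,z in [('catch nose',35.5,60),('catch top',40.1,68),('bay end',40.5,63),('plate rear top flat',33.5,63),('step rear flat',39.5,58),('plate front top flat',-50.5,63),('plate rear top .1',33.1,71),('step rear .1',39,67)]: print(nm,row(x,z),row(x,z,32),row(x,z,-32))
# side corners: horizontal gradient location of plate side edges at several rows
for r in (62,90,120,150,170):
    d=np.abs(np.diff(g[r-1:r+2,255:375].mean(0)));i=np.argsort(d)[-8:];print(r,sorted((i+255).tolist()))
E
```

```text
step-left 171 [171, 171, 171, 171, 172, 166, 143, 149, 174, 172, 172, 172, 172, 169, 180, 215, 203, 161, 167, 212, 210, 210, 210, 210, 211, 211, 211, 211, 211, 211, 210, 210, 210, 210, 209]
catch 171 [169, 169, 169, 169, 170, 163, 133, 142, 171, 169, 168, 168, 168, 165, 166, 167, 166, 165, 169, 177, 180, 180, 178, 177, 177, 178, 179, 178, 176, 177, 177, 177, 190, 214, 212]
step-right 171 [169, 169, 169, 169, 170, 162, 133, 140, 171, 168, 168, 168, 168, 161, 171, 219, 200, 140, 174, 217, 214, 213, 213, 213, 213, 213, 213, 212, 213, 212, 212, 212, 212, 212, 212]
catch nose [313.6 183.2] [356.2 183.2] [271.  183.1]
catch top [313.6 190.5] [357.2 190.6] [269.9 190.5]
bay end [313.6 190.3] [356.5 190.4] [270.7 190.2]
plate rear top flat [313.6 180.8] [356.7 180.9] [270.5 180.8]
step rear flat [313.6 188.2] [355.8 188.3] [271.5 188.1]
plate front top flat [313.7  56.6] [360.6  56.7] [266.9  56.5]
plate rear top .1 [313.6 181.3] [358.  181.3] [269.2 181.2]
step rear .1 [313.6 188.9] [357.1 188.9] [270.1 188.8]
62 [261, 262, 263, 264, 361, 362, 363, 364]
90 [262, 263, 264, 265, 301, 358, 361, 363]
120 [263, 264, 268, 301, 323, 356, 357, 362]
150 [264, 265, 268, 269, 270, 355, 356, 361]
170 [265, 266, 270, 271, 355, 356, 360, 361]
```

send_rows(
  plan=[
    [0, 30, 0.5, 0, 0, 0, 0],
    [0, 28, 0.4, 0, 0, 0, 0],
    [0, 0, 0, 30, 0, 0, 0],
    [0, 0, 0, 35, 0, 0, 0],
    [0, 0, 0, 25, 0, 0, 0],
    [0, 0, 0, 10, 0, 0, 0],
    [0, 0, 0, 0, 0, 0, 0],
    [0, 0, 0, 0, 0, 0, 0],
  ],
)

```text
time_s: 22.15
tool_pos: [0.6176, -0.1428, 0.076]
tool_rot: [180.0, 0.5, -174.1]
force: [0.3, 0.0, 0.4]
grip_width: 0.0002
```

send_rows(
  plan=[
    [0, 0, 0, 3, 0, 0, 0],
    [0, 0, 0, 2, 0, 0, 0],
    [0, 0, 0, 0, 0, 0, 0],
  ],
)

```text
time_s: 22.45
tool_pos: [0.6172, -0.1424, 0.07]
tool_rot: [179.9, 0.5, -174.1]
force: [-0.9, 0.1, 0.3]
grip_width: 0.0006
```

send_rows(
  plan=[
    [0, 0, 0, 1, 0, 0, 0],
    [0, 0, 0, 1, 0, 0, 0],
    [0, 0, 0, 0, 0, 0, 0],
  ],
)

```text
time_s: 22.75
tool_pos: [0.6169, -0.1423, 0.0675]
tool_rot: [179.9, 0.4, -174.1]
force: [-0.2, 1.2, -0.7]
grip_width: 0.0006
```

send_rows(
  plan=[
    [0, 0, 0, 1, 0, 0, 0],
    [0, 0, 0, 1, 0, 0, 0],
    [0, 0, 0, 1, 0, 0, 0],
    [0, 0, 0, 0, 0, 0, 0],
  ],
)

```text
time_s: 23.15
tool_pos: [0.6168, -0.1423, 0.0644]
tool_rot: [179.9, 0.4, -174.1]
force: [-0.1, 0.3, 0.1]
grip_width: 0.0002
```

send_rows(
  plan=[
    [0, 0, 0, 1, 0, 0, 0],
    [0, 0, 0, 1, 0, 0, 0],
    [0, 0, 0, 0, 0, 0, 0],
  ],
)

```text
time_s: 23.45
tool_pos: [0.6171, -0.1424, 0.0635]
tool_rot: [179.9, 0.4, -174.1]
force: [-2.1, 0.1, 4.1]
grip_width: 0.0003
```

send_rows(
  plan=[
    [0, 0, 0, -20, 0, 0, 0],
    [0, 0, 0, -25, 0, 0, 0],
    [0, 0, 0, 0, 0, 0, 0],
    [0, 38, 0, 0, 0, 0, 0],
    [0, 38, 0, 0, 0, 0, 0],
    [0, 0, 0, 0, 0, 0, 0],
    [0, 0, 0, 20, 0, 0, 0],
    [0, 0, 0, 15, 0, 0, 0],
    [0, 0, 0, 6, 0, 0, 0],
    [0, 0, 0, 0, 0, 0, 0],
    [0, 0, 0, 0, 0, 0, 0],
  ],
)

```text
time_s: 24.55
tool_pos: [0.5417, -0.1503, 0.0661]
tool_rot: [179.9, 0.4, -174.1]
force: [0.3, 0.2, -0.7]
grip_width: 0.0005
```

send_rows(
  plan=[
    [0, 0, 0, 1, 0, 0, 0],
    [0, 0, 0, 1, 0, 0, 0],
    [0, 0, 0, 0, 0, 0, 0],
  ],
)

```text
time_s: 24.85
tool_pos: [0.5415, -0.1501, 0.0642]
tool_rot: [179.9, 0.4, -174.1]
force: [-0.6, -0.9, -0.6]
grip_width: 0.0002
```

send_rows(
  plan=[
    [0, 0, 0, 1, 0, 0, 0],
    [0, 0, 0, 1, 0, 0, 0],
    [0, 0, 0, 0, 0, 0, 0],
  ],
)

```text
time_s: 25.15
tool_pos: [0.5416, -0.1502, 0.0634]
tool_rot: [179.9, 0.5, -174.1]
force: [-3.4, 0.7, 7.7]
grip_width: 0.0004
```

Front and rear tops are both at z = 0.0634–0.0635, so the cover is flush and flat. I retreat and hand in.

send_rows(
  plan=[
    [0, 0, 0, -5, 0, 0, 0],
    [0, 0, 0, -20, 0, 0, 0],
    [0, 0, 0, -40, 0, 0, 0],
    [0, 0, 0, -40, 0, 0, 0],
    [0, 0, 0, 0, 0, 0, 0],
    [0, 0, 0, 0, 0, 0, 0],
    [0, 0, 0, 0, 0, 0, 0],
  ],
)

```text
time_s: 25.85
tool_pos: [0.5399, -0.15, 0.1659]
tool_rot: [179.9, 0.3, -174.1]
force: [-0.5, 0.2, -0.6]
grip_width: 0.0005
```

```bash
python3 - <<'E'
from cell import env
o=env.get_obs();print(o['time_s'],o['tool_pos'],o['force']);print(env.sign_off())
E
```

```text
25.85 [ 0.53987488 -0.15002017  0.16593365] [-0.49487564  0.20322658 -0.60237899]
the job is handed in; nothing more can be done
None
```

The smallest cover is on the battery unit, hooked at the front, snapped down at the rear and let go. I handed in at 25.9 s with the arm clear.

**What I did:** I gripped the cover by its rib and tilted it about 0.2 rad. I felt the ledge with the lip, slid it under the overhang, lowered the rear onto the catch and let go. Then I pressed behind the rib with closed fingers. The force rose to about 3 N and fell away as the rear dropped, then came to a hard stop. The most I pressed was 12 N.

**Last checks:**
- **Flat and flush:** touching the top afterwards met it at z = 63.5 mm behind the rib and 63.4 mm at the front edge. The rear had not sprung back.
- **Position:** the last close picture showed the cover centred between the side walls.

**What disagreed or was not confirmed:**
- **Tray height:** the picture fit gave about -2 mm, but touch suggests about +2.5 mm above lowest. I relied on touch.
- **Snap force:** I read only about 3 N before the drop, against the expected 4 to 8 N. The readings were 0.3 s apart, so the peak may have been missed.
- **Catch:** its position over the rear step could not be read directly in the picture, where the two are nearly the same grey. I infer it from the drop and the level top.
- **Bystanders:** I did not measure the dropper bottle, dish and slide box again. The arm stayed clear of them.

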